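Free a jammed press block with mallet taps

ROBOT

A 7-joint arm with a two-finger parallel gripper is mounted at the origin on the work surface. World frame = base frame: x ahead of the robot, y to its left, z up, the work surface at z = 0. Lengths are in m, angles in rad, forces in N, time in s.
With the tool pointing down it reaches from about 0.4 to 0.85 m from the base axis. Payload 4.5 kg.
Tool frame: the origin (TCP) lies where the fingers leave the gripper's body, on its centre line; the fingertips stand 64 mm ahead of it and the grasp point (between the pads) lies 45 mm ahead of it; z points along the fingers, y is the line along which they close (so a half turn about z gives the same grasp; the last joint's range is limited). The gripper opens to 88 mm and grips with 3 to 60 N. Pads are 18 mm wide; open, the fingers measure 123 mm over their backs; the gripper's body (75 mm by 187 mm) begins 45 mm behind the grasp point.
Start: joints at [1.298, 0.689, -0.195, 1.565, 0.157, 0.902, -0.215], TCP at [0.189, -0.596, 0.303] pointing down, gripper open.
Joint ranges: [-3.01, 3.01], [-0.46, 2.08], [-1.47, 1.51], [0.13, 2.56], [-1, 4.14], [0.04, 2.09], [-2.66, 2.66]. Speed limits (rad/s): [2.57, 2.57, 3.14, 3.14, 3.14, 3.14, 3.14].

INTERFACE

Orientations are given as a unit quaternion [x, y, z, w].
In Python, from plant import r gives the robot as it stands.
- The arm moves only by the tool play_rows, never from a script. Its arguments are lists of equal length, an entry for each row: "translation": the shift along the tool's x, y, z in m, a list of three; "delta_rot": the turn, a rotation vector about the tool's x, y, z in degrees, a list of three; "grip": the opening, from -1 (shut) to 1 (fully open). In form: {"translation": [[x, y, z], ...], "delta_rot": [[rx, ry, rz], ...], "grip": [grip, ...]}. A call has 1 to 20 rows; each row shifts and turns the commanded pose from where the row before left it, along the tool's axes as they then stand; what a row does not reach is not made up. A row lasts 1/8 s, in which the tool goes at most 62.5 mm and 10.7 degrees, less where a joint would pass 70% of its speed; a pose out of reach is approached as far as the arm can. A call with a gripper value outside its range is refused whole. The fingers move at their own pace and stop on an object; "squeeze" is the grip in N (left out, the last holds). Time passes only in rows, so rows that do not move let the fingers close. It gives the time, the measured TCP pose, the force, the opening and the grip force at its end, in the units of the state.
- r.get_state(): the state, without advancing time (a new reading comes with each control period).
- r.snapshot(name): name is "scene" or "top" or "wrist"; returns the picture (400x640x3 uint8, blue, green, red); there is no depth.
- r.get_calibration(name): a dict with "intrinsics" (3x3 intrinsics, pixels), "eye" and "rotation" of the camera in the world. Camera axes: x right, y up, looking along -z (the intrinsics and any distortion apply to the point x, -y, -z); pixel columns grow to the right and rows downward; lengths in m; the calibration is good to about 2 mm. A picture is of the moment at which its call begins: read the wrist's pose just before it. get_calibration takes no time and is no camera call; for the wrist camera it gives the pose at the moment of the call.
- r.finish_job(): hands the job in; it is judged then, once.
Trained networks look in the newest picture that a camera, given by its name, has taken for a name from the list of things; names that differ only in an ending like _2 or _b are one class to them, and where a whole thing is asked for, a point or a joint stands for the part that bears it (a point fixed in the world has none). Each returns a list of dicts, best first, with "confidence" (0 to 1); they miss things now and then, are a little off and sometimes report something else, mostly with a low value. They report only what shows in the picture. A call takes as long as a camera call.
- r.look_for(camera, target): "point" ([x, y, z] in m, in world coordinates, good to about 4 mm: the middle of the surface that is visible of it).
- r.silhouettes(camera, target): "pixels" (400x640 bool, what is visible of it).
The state is a dict: "clock": time; "q": joint angles; "qd": joint speeds; "joint_torque": joint torques, N m; "tool_pos": TCP position; "eef_rot": TCP orientation; "contact_force": force on the tool from outside, world axes, zero at the start; "moment": the same for the moment, N m; "opening": opening from 0.0 (shut) to 1.0 (fully open); "finger_force": force on a finger pad.
Only numpy, scipy, OpenCV 4.12 (cv2) and the standard library are available. Lean on these libraries where they do the work, as an engineer would, in place of code of your own. Each camera call takes 0.05 s, during which the arm holds its last target. There are 200 camera calls.

TASK

The dark press block has jammed proud in the wooden mould. Take the small rubber mallet from its blue cup and work the block down with light taps on its two ends by turns, never hard and never touching the block with the gripper, until it lies flush and level with the frame's rim; then stand the mallet back upright in its cup, leaving everything else where it is.

Things in the scene. Friction and masses are not known exactly. Their poses are not given: they have to be found in the camera images.
- mould: Oblong press mould, fixed to the table: pale wood frame 220 (its x) by 100 (its y) mm with 14 mm walls on a 250 by 130 x 12 mm base board; rim 70 mm above the table. Origin: centre of the underside on the table; z up.
- mould_rim (a point): Centre of the mould's opening at rim height, 70 mm above the table. The block is jammed in the frame at two spots 20 mm either side of its middle, each holding with about 28 N, so a press of about 13 N on one end sinks that end while the other stays.
- press (a joint): How far the middle of the dark wood press block (186 x 66 mm top, in the frame) has gone down, in m. At 0 its top stands 12 mm proud of the rim; at 0.012 it is flush and rests on its stop. It starts between 0.001 and 0.003. A push on its middle moves it only at about 56 N, which is too hard.
- rock (a joint): Tilt of the press block about the mould's y axis, rad; positive = the end at the mould's +x (pad_a) is lower. It wedges at about 0.045 either way; pressing the low end further then does nothing below about 56 N, while the high end gives again at about 13 N, so each tap on the high end gains about 2 mm.
- pad_a (a point): Centre of the yellow 32 mm disc on the block's top, 65 mm from its middle towards the mould's +x: place to tap. Moves with the block. More than 45 N from the mallet is too hard.
- pad_b (a point): The same disc at the other end, 65 mm from the middle towards the mould's -x.
- mallet: Small upright mallet, 0.2 kg, 151 mm tall: black rubber head 36 mm across and 50 mm tall at the bottom (flat round striking face 22 mm across underneath), square 20 x 20 mm pale wooden handle above it from 49 to 151 mm, faces along its x and y. Origin: centre of the striking face; z up the handle.
- mallet_grip (a point): Middle of the handle's upper part, on its axis, 118 mm above the striking face: where to grip, from above.
- cup: Blue open cup, fixed to the table, 62 mm across, 34 mm tall, wall 4 mm, inner floor about 5 mm above the table; the mallet stands in it on its head. Origin: centre of the underside.
- jar_a: Bystander, leave alone: amber jar, red cap, 64 x 100 mm; origin under its centre.
- spice_a: Bystander, leave alone: small glass spice jar, red cap, 40 x 85 mm; origin under its centre.
- can_a: Bystander, leave alone: steel can, green label, 72 x 100 mm; origin under its centre.
- bowl: Bystander, leave alone: white bowl, 140 mm across, 55 mm tall; origin under its centre.
- crate: Bystander, leave alone: slatted wooden crate, 220 x 160 x 80 mm; origin under its centre.
- spice_b: Bystander, leave alone: terracotta-coloured spice jar, white cap, 42 x 90 mm; origin under its centre.

How it is judged:
On the way, in this order (a step that is already met when the one before it is completed fails the run):
1. the mallet has been lifted out of its cup (z of mallet in the frame of cup above 0.045 m), for 0.1 s.
2. the press block is down flush and level (value of joint press above 0.0103 m and value of joint rock between -0.02 and 0.02 rad), for 0.2 s.
At the end, for the whole second after the job is handed in: The press block is flush with the rim (joint press above 0.0103 of 0.012 m) and level (tilt within 0.02 rad), and the mallet stands released, at rest and upright (within 0.12 rad) on the floor of its cup, within 14 mm of the cup's axis (all of step 2 and horizontal distance between mallet and cup below 0.014 m and z of mallet in the frame of cup below 0.009 m and angle between mallet's own z axis and vertical below 0.12 rad and linear speed of mallet below 0.02 m/s); the robot touches nothing.
It fails at once if a hard blow or push: more than 45 N between the mallet and the mould or its block (contact force between mallet and mould above 45 N).
It fails at once if the gripper or arm presses on the mould or its block (contact force between any of the fingers, the arm and mould above 1.5 N).
It fails at once if something else on the table is shifted by more than 30 mm (distance of any of jar_a, spice_a, can_a, bowl, crate, spice_b from where it was at the start of the episode above 0.03 m).
It also fails if it takes over 72 s, if anything falls off the work surface, if the arm or the gripper's body presses on something with over 40 N, if the wrist force passes 120 N, or if a joint passes its speed limit or range.

## Working session

There is one attempt and no reset: what is moved stays moved. The work goes in short steps, Python scripts to look and compute and a tool call to move; the robot and the scene stay as the last step left them, time stands still between calls to the robot, and variables do not carry over. Pictures are saved under pics/ and viewed, at most 10 in all, crops included, and the job is handed in when it is done.

Besides the shell and the picture viewer there is one more tool, called after ">>>" by a JSON object that holds its "api" and its "payload". play_rows: Moves the arm, as the interface text tells. Its arguments: {"type":"object","properties":{"translation":{"type":"array","items":{"type":"array","items":{"type":"number"}}},"delta_rot":{"type":"array","items":{"type":"array","items":{"type":"number"}}},"grip":{"type":"array","items":{"type":"number"}},"squeeze":{"type":"number"}},"required":["translation","delta_rot","grip"]}

```bash
mkdir -p pics
cat > h.py <<'E'
import numpy as np, cv2
from plant import r
from scipy.spatial.transform import Rotation as R
def ray(cam,uv,c=None):
    c=c or r.get_calibration(cam); K=np.array(c["intrinsics"]); d=np.linalg.inv(K)@[uv[0],uv[1],1]
    d=np.array(c["rotation"])@[d[0],-d[1],-d[2]]; return np.array(c["eye"]),d
def atz(cam,uv,z,c=None):
    e,d=ray(cam,uv,c); return e+d*(z-e[2])/d[2]
def proj(cam,p,c=None):
    c=c or r.get_calibration(cam); q=np.array(c["rotation"]).T@(np.array(p)-c["eye"])
    k=np.array(c["intrinsics"])@[q[0],-q[1],-q[2]]; return k[:2]/k[2]
E
python3 - <<'E'
from h import *
for n in ["scene","top"]:
    im=r.snapshot(n); cv2.imwrite(f"pics/{n}0.png",im)
    c=r.get_calibration(n); print(n,[np.round(np.array(c[k]),3).tolist() for k in c])
    for t in ["mould","press","pad_a","mallet","mallet_grip","cup","jar_a","can_a","bowl","crate","spice_a"]:
        print(t,[(np.round(o["point"],3).tolist(),round(o["confidence"],2)) for o in r.look_for(n,t)][:4])
s=r.get_state();print(s["clock"],s["tool_pos"],s["eef_rot"],s["contact_force"],s["opening"])
E
```

```text
scene [[[409.058, 0.0, 317.102], [0.0, 409.058, 195.875], [0.0, 0.0, 1.0]], [1.213, 0.482, 1.128], [0.143, 0.294, 0.843, 0.427]]
mould []
press [([0.596, -0.21, 0.08], 0.58), ([0.613, -0.187, 0.066], 0.51)]
pad_a [([0.593, -0.206, 0.083], 0.66), ([0.8, -0.137, 0.088], 0.54)]
mallet [([0.605, 0.17, 0.082], 0.6)]
mallet_grip [([0.602, 0.169, 0.081], 0.72)]
cup [([0.604, 0.17, 0.026], 0.62), ([0.802, -0.137, 0.089], 0.17)]
jar_a [([0.793, 0.031, 0.081], 0.6)]
can_a [([0.802, -0.137, 0.089], 0.74)]
bowl [([0.529, 0.498, 0.025], 0.82)]
crate [([0.494, -0.529, 0.037], 0.76), ([0.599, 0.168, 0.079], 0.65)]
spice_a [([0.774, 0.155, 0.067], 0.62), ([0.383, 0.009, 0.056], 0.58)]
top [[[407.484, 0.0, 323.336], [0.0, 407.484, 193.58], [0.0, 0.0, 1.0]], [0.411, 0.004, 1.4], [-0.045, 0.054, 0.712, -0.699]]
mould [([0.574, -0.208, 0.069], 0.72)]
press [([0.587, -0.216, 0.081], 0.9), ([0.582, -0.215, 0.082], 0.44), ([0.546, 0.506, 0.024], 0.2)]
pad_a [([0.582, -0.214, 0.086], 0.89)]
mallet [([0.574, -0.207, 0.069], 0.61)]
mallet_grip [([0.589, 0.157, 0.08], 0.65)]
cup [([0.6, 0.153, 0.025], 0.52)]
jar_a [([0.766, 0.018, 0.101], 0.84)]
can_a [([0.779, -0.15, 0.103], 0.61)]
bowl [([0.548, 0.508, 0.025], 0.96)]
crate [([0.502, -0.532, 0.004], 0.91), ([0.574, -0.207, 0.073], 0.34)]
spice_a [([0.371, -0.001, 0.088], 0.52), ([0.573, -0.208, 0.069], 0.49), ([0.757, 0.146, 0.09], 0.47)]
1.2 [ 0.18879569 -0.59582581  0.30275773] [9.88252601e-01 1.52829298e-01 1.77966887e-05 5.41043238e-05] [-0.19720268 -0.27154202  0.48654245] 1.0025709603420063
```

```bash
sed -i 's/np.array(c\["rotation"\])/R.from_quat(c["rotation"]).as_matrix()/' h.py
python3 - <<'E'
import cv2,numpy as np
a=cv2.imread("pics/scene0.png");b=cv2.imread("pics/top0.png")
cv2.imwrite("pics/sc.png",cv2.resize(a,(800,500)))
cv2.imwrite("pics/tc.png",cv2.resize(b[40:340,200:600],(800,600),interpolation=cv2.INTER_CUBIC))
E
```

```text
(no output)
```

View pics/sc.png

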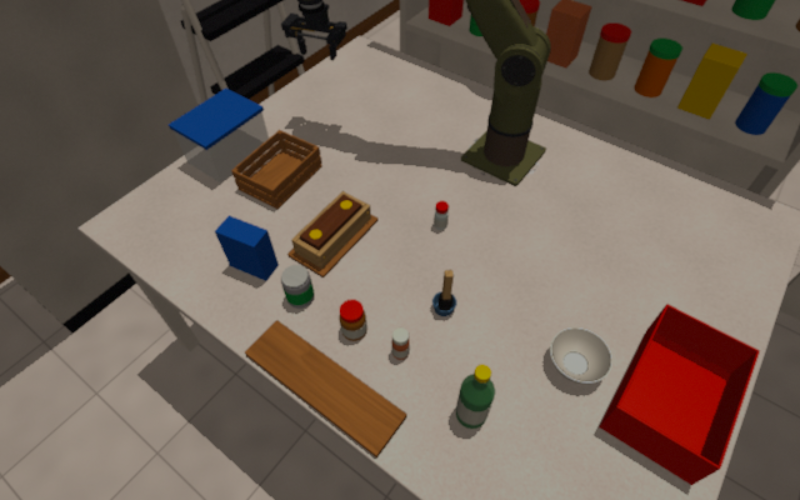

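View pics/tc.png

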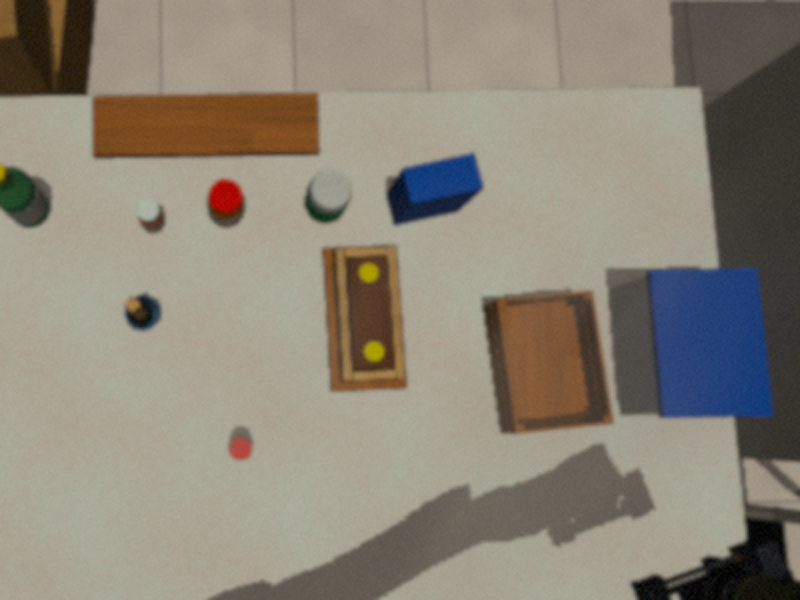

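The scene view shows the mallet in its blue cup at about (445,290) and the mould with two yellow pads at (316,234) and (346,205). In the top crop the pads are at (368,272) and (374,351), and the cup at (142,311).

Run:
```python
from h import *
s=r.get_state();c=r.get_calibration("wrist");Rt=R.from_quat(s["eef_rot"])
print("cam off in tool",Rt.inv().apply(np.array(c["eye"])-s["tool_pos"]).round(4),"\n",(Rt.inv()*R.from_quat(c["rotation"])).as_matrix().round(3),np.array(c["intrinsics"]).round(1).tolist())
print(atz("top",(271.2,195.8),.02),atz("scene",(355.5,243),.025)); print(s["clock"])
```

```text
cam off in tool [ 0.0789  0.001  -0.0814] 
 [[-0.001  0.951  0.31 ]
 [ 1.     0.001  0.   ]
 [ 0.     0.31  -0.951]] [[342.4, 0.0, 321.9], [0.0, 342.4, 198.6], [0.0, 0.0, 1.0]]
[0.60105286 0.16291077 0.02      ] [0.60200718 0.16635062 0.025     ]
1.5
```

>>> {"api": "play_rows", "payload": {"translation": [[0, 0, 0], [0, 0, 0], [0.02, -0.04, 0], [0.025, -0.05, 0], [0.025, -0.05, 0], [0.025, -0.05, 0], [0.025, -0.05, 0], [0.025, -0.05, 0], [0.025, -0.05, 0], [0.025, -0.05, 0], [0.025, -0.05, 0], [0.025, -0.05, 0], [0.025, -0.05, 0], [0.025, -0.05, 0], [0.025, -0.05, 0], [0.025, -0.05, 0], [0.02, -0.04, 0], [0, 0, 0]], "delta_rot": [[0, 0, 8.79], [0, 0, 8.79], [0, 0, 0], [0, 0, 0], [0, 0, 0], [0, 0, 0], [0, 0, 0], [0, 0, 0], [0, 0, 0], [0, 0, 0], [0, 0, 0], [0, 0, 0], [0, 0, 0], [0, 0, 0], [0, 0, 0], [0, 0, 0], [0, 0, 0], [0, 0, 0]], "grip": [1, 1, 1, 1, 1, 1, 1, 1, 1, 1, 1, 1, 1, 1, 1, 1, 1, 1], "squeeze": 30}}

```text
clock: 3.75
tool_pos: [0.5546, 0.139, 0.3026]
eef_rot: [1.0, 0.003, 0.001, -0.002]
contact_force: [-0.2, -0.6, -0.1]
opening: 1.0
finger_force: 0.0
```

Run:
```python
from h import *
s=r.get_state();c=r.get_calibration("wrist");im=r.snapshot("wrist");cv2.imwrite("pics/w1.png",im)
import json;json.dump({k:np.array(v).tolist() for k,v in c.items()},open("w1.json","w"))
for t in ["mallet","cup"]:
  for o in r.silhouettes("wrist",t)[:2]:
    v,u=np.nonzero(o["pixels"]); print(t,round(o["confidence"],2),u.mean().round(1),v.mean().round(1),u.min(),u.max(),v.min(),v.max(),len(u))
print(proj("wrist",(.6015,.1645,.034),c),proj("wrist",(.6015,.1645,.156),c))
```

```text
mallet 0.6 294.4 136.7 270 316 110 166 1712
cup 0.71 303.6 118.1 270 330 95 154 1451
[296.26394867 121.3627992 ] [282.57766646 138.60617349]
```

View pics/w1.png

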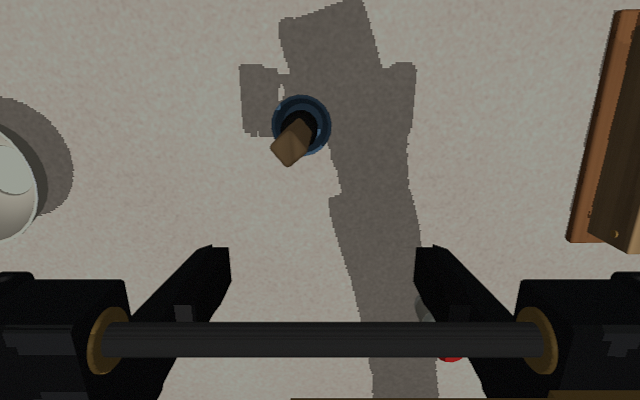

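The wrist picture shows the cup rim centred near (301,124) and the brown handle's top near (287,152); the handle is turned in yaw. I'll enlarge it.

Run:
```python
from h import *
import json;c=json.load(open("w1.json"));im=cv2.imread("pics/w1.png")
cv2.imwrite("pics/w1c.png",cv2.resize(im[85:175,255:345],(720,720),interpolation=cv2.INTER_CUBIC)[:600] if 0 else cv2.resize(im[90:172,260:342],(600,600),interpolation=cv2.INTER_CUBIC))
hsv=cv2.cvtColor(im,cv2.COLOR_BGR2HSV)[90:172,260:342]
m=cv2.inRange(hsv,(95,90,20),(125,255,255)); v,u=np.nonzero(m); print("blue",u.min()+260,u.max()+260,v.min()+90,v.max()+90)
(e)=cv2.fitEllipse(cv2.convexHull(np.c_[u,v].astype(np.float32))); print(e, atz("wrist",np.array(e[0])+[260,90],.034,c))
```

```text
blue 272 330 95 155
((41.056884765625, 34.8346061706543), (58.63893127441406, 60.500492095947266), 161.76992797851562) [0.59811052 0.15974204 0.034     ]
```

View pics/w1c.png

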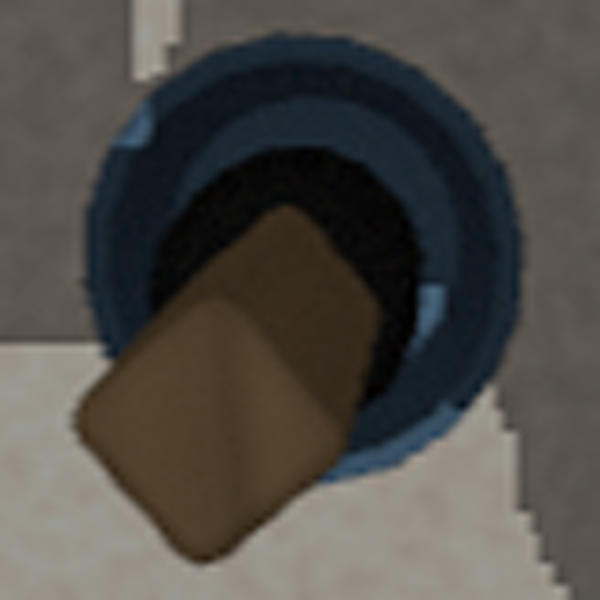

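The crop shows the handle-top corners at about (78,418), (205,565), (348,440) and (215,300).

Run:
```python
from h import *
import json;c=json.load(open("w1.json"))
P=np.array([atz("wrist",np.array(p)*82/600+[259.6,89.6],.154,c) for p in [(78,418),(205,565),(348,440),(215,300)]])
print(P.round(4),P.mean(0)); 
for i in range(4):
    d=P[(i+1)%4]-P[i]; print(np.linalg.norm(d).round(4),np.degrees(np.arctan2(d[1],d[0])).round(1))
print("head",atz("wrist",np.array((287,282))*82/600+[259.6,89.6],.055,c))
print("cup from w",atz("wrist",(301,124.8),.034,c))
s=r.get_state();print(s["tool_pos"],R.from_quat(s["eef_rot"]).as_matrix().round(3))
```

```text
[[0.5957 0.1732 0.154 ]
 [0.582  0.1618 0.154 ]
 [0.5938 0.1483 0.154 ]
 [0.6065 0.1603 0.154 ]] [0.59451996 0.1609291  0.154     ]
0.0178 -140.4
0.018 -48.7
0.0174 43.3
0.0168 130.0
head [0.59716065 0.16058875 0.055     ]
cup from w [0.59814436 0.15979876 0.034     ]
[0.5533718  0.13282075 0.30256201] [[ 1.    -0.001 -0.001]
 [-0.001 -1.    -0.001]
 [-0.001  0.001 -1.   ]]
```

Run:
```python
from h import *
s=r.get_state();print(s["q"].round(3),s["tool_pos"],s["clock"])
```

```text
[-0.313  0.611 -0.006  1.743  0.007  0.788 -1.895] [0.5533718  0.13282075 0.30256201] 3.9
```

>>> {"api": "play_rows", "payload": {"translation": [[0.021, -0.014, 0.02], [0.021, -0.014, 0.02], [0, 0, 0.01], [0, 0, 0], [0, 0, 0], [0, 0, 0], [0, 0, 0], [0, 0, 0]], "delta_rot": [[0, 0, 0], [0, 0, 0], [0, 0, -10.25], [0, 0, -10.25], [0, 0, -10.25], [0, 0, -10.25], [0, 0, 0], [0, 0, 0]], "grip": [1, 1, 1, 1, 1, 1, 1, 1]}}

```text
clock: 4.9
tool_pos: [0.5957, 0.1609, 0.2528]
eef_rot: [0.937, 0.348, -0.0, 0.0]
contact_force: [0.5, 0.6, 0.3]
opening: 0.996
finger_force: 0.0
```

Run:
```python
from h import *
import json
s=r.get_state();c=r.get_calibration("wrist");im=r.snapshot("wrist");cv2.imwrite("pics/w2.png",im)
json.dump({k:np.array(v).tolist() for k,v in c.items()},open("w2.json","w"))
print(s["tool_pos"],R.from_quat(s["eef_rot"]).as_matrix().round(3),s["clock"])
p=proj("wrist",(.595,.161,.15),c);print(p)
u,v=max(0,int(p[0])-60),max(0,int(p[1])-60)
cv2.imwrite("pics/w2c.png",cv2.resize(im[v:v+120,u:u+120],(600,600),interpolation=cv2.INTER_CUBIC));print(u,v,im[v:v+120,u:u+120].shape)
```

```text
[0.59573631 0.16093706 0.25283141] [[ 0.758  0.653 -0.   ]
 [ 0.653 -0.758 -0.001]
 [-0.001  0.001 -1.   ]] 4.9
[320.67237203 229.8056808 ]
260 169 (120, 120, 3)
```

View pics/w2c.png

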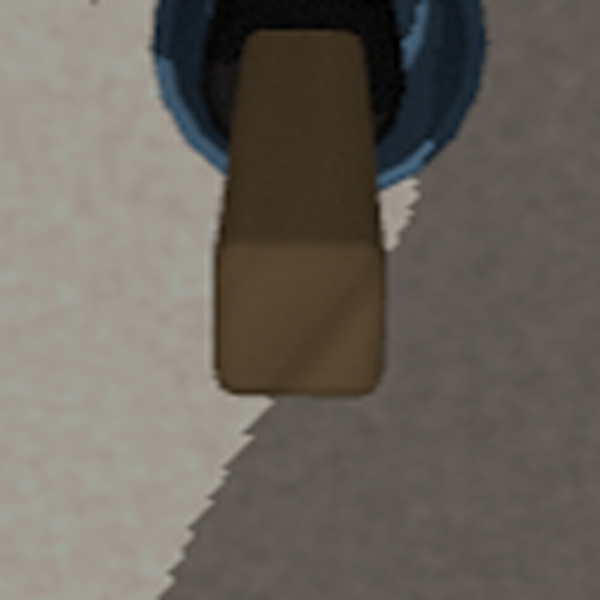

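The handle top is square to the tool, centred near crop (301,318), which is image pixel (320,232.5). Yaw is good.

Run:
```python
from h import *
import json
c1,c2=json.load(open("w1.json")),json.load(open("w2.json"))
uv1=np.array((212,431))*82/600+[259.6,89.6]; uv2=np.array((301,319))/5+[259.6,168.6]
print(tri(ray("",uv1,c1),ray("",uv2,c2)), atz("",uv2,.155,c2))
# cup rim in w2
im=cv2.imread("pics/w2.png"); hsv=cv2.cvtColor(im,cv2.COLOR_BGR2HSV)[100:230,230:420]
m=cv2.inRange(hsv,(95,90,20),(125,255,255)); v,u=np.nonzero(m); e=cv2.fitEllipse(cv2.convexHull(np.c_[u,v].astype(np.float32)));print(e)
uvc=np.array(e[0])+[230,100]; print(uvc,atz("",uvc,.034,c2),tri(ray("",(301,124.8),c1),ray("",uvc,c2)))
```

```text
(array([0.59432961, 0.16103779, 0.15260465]), np.float64(6.638265545394287e-05)) [0.59510548 0.16172311 0.155     ]
((93.48095703125, 76.61247253417969), (64.07261657714844, 65.63541412353516), 90.11497497558594)
[323.48095703 176.61247253] [0.59807069 0.16078224 0.034     ] (array([0.5975831 , 0.16009882, 0.03041597]), np.float64(0.0004180771535275257))
```

>>> {"api": "play_rows", "payload": {"translation": [[0, 0, 0.025], [0, 0, 0.025], [0, 0, 0.02], [0, 0, 0.01], [0, 0, 0.005], [0, 0, 0], [0, 0, 0], [0, 0, 0], [0, 0, 0], [0, 0, 0]], "delta_rot": [[0, 0, 0], [0, 0, 0], [0, 0, 0], [0, 0, 0], [0, 0, 0], [0, 0, 0], [0, 0, 0], [0, 0, 0], [0, 0, 0], [0, 0, 0]], "grip": [1, 1, 1, 1, 1, 0, -1, -1, -1, -1], "squeeze": 45}}

```text
clock: 6.2
tool_pos: [0.5958, 0.1622, 0.1678]
eef_rot: [0.937, 0.35, 0.0, 0.0]
contact_force: [0.0, -0.4, 0.0]
opening: 0.458
finger_force: 0.0
```

>>> {"api": "play_rows", "payload": {"translation": [[0, 0, 0], [0, 0, 0], [0, 0, 0], [0, 0, 0], [0, 0, 0]], "delta_rot": [[0, 0, 0], [0, 0, 0], [0, 0, 0], [0, 0, 0], [0, 0, 0]], "grip": [-1, -1, -1, -1, -1]}}

```text
clock: 6.82
tool_pos: [0.5958, 0.1622, 0.1677]
eef_rot: [0.937, 0.35, -0.0, 0.0]
contact_force: [0.5, -0.5, 0.9]
opening: 0.221
finger_force: 44.9
```

>>> {"api": "play_rows", "payload": {"translation": [[0, 0, -0.02], [0, 0, -0.03], [0, 0, -0.03], [0, 0, -0.03], [-0.0126, 0.0202, 0], [-0.0252, 0.0404, 0], [-0.0252, 0.0404, 0], [-0.0252, 0.0404, 0], [-0.0252, 0.0404, 0], [-0.0252, 0.0404, 0], [-0.0252, 0.0404, 0], [-0.0252, 0.0404, 0], [-0.0126, 0.0202, 0], [0, 0, 0], [0, 0, 0], [0, 0, 0]], "delta_rot": [[0, 0, 0], [0, 0, 0], [0, 0, 0], [0, 0, 0], [0, 0, 0], [0, 0, 0], [0, 0, 0], [0, 0, 0], [0, 0, 0], [0, 0, 0], [0, 0, 0], [0, 0, 0], [0, 0, 0], [0, 0, 0], [0, 0, 0], [0, 0, 0]], "grip": [-1, -1, -1, -1, -1, -1, -1, -1, -1, -1, -1, -1, -1, -1, -1, -1]}}

```text
clock: 8.82
tool_pos: [0.6558, -0.2115, 0.2778]
eef_rot: [0.936, 0.352, 0.0, -0.001]
contact_force: [-0.5, -0.1, -1.0]
opening: 0.222
finger_force: 44.9
```

Run:
```python
from h import *
s=r.get_state();print(s["tool_pos"],R.from_quat(s["eef_rot"]).as_matrix().round(3),s["clock"],s["contact_force"],s["finger_force"])
im=r.snapshot("scene");print(blobs(im,(22,180,120),(35,255,255)))
uv=proj("scene",(.6,-.2,.15)).astype(int);x,y=uv-[60,45]
cv2.imwrite("pics/s2.png",cv2.resize(im[y:y+90,x:x+120],(800,600),interpolation=cv2.INTER_CUBIC));print(x,y)
```

```text
[ 0.65583832 -0.21151459  0.27780049] [[ 0.753  0.658 -0.   ]
 [ 0.658 -0.753  0.001]
 [ 0.001 -0.001 -1.   ]] 8.825 [-0.50718167 -0.14603507 -1.01186938] 44.898737110197544
[(array([385.83, 297.66]), np.int32(120))]
203 120
```

View pics/s2.png

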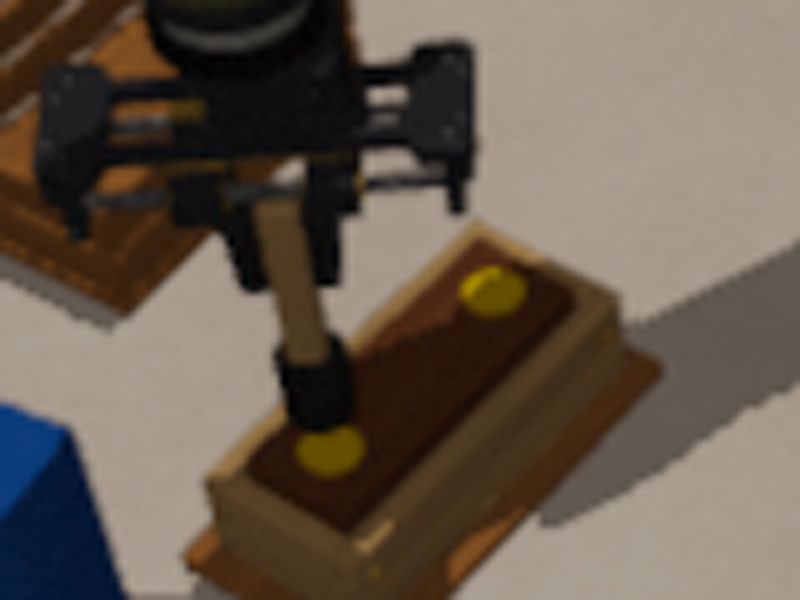

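The mallet hangs above the near pad (crop 330,450), the far pad is at (493,291), and the block stands proud of the rim. Next I descend gently.

>>> {"api": "play_rows", "payload": {"translation": [[-0.003, 0, 0.01], [0, 0, 0.01], [0, 0, 0.007], [0, 0, 0.003], [0, 0, 0.001], [0, 0, 0.001], [0, 0, 0.001], [0, 0, 0]], "delta_rot": [[0, 0, 0], [0, 0, 0], [0, 0, 0], [0, 0, 0], [0, 0, 0], [0, 0, 0], [0, 0, 0], [0, 0, 0]], "grip": [-1, -1, -1, -1, -1, -1, -1, -1]}}

```text
clock: 9.88
tool_pos: [0.6534, -0.216, 0.2448]
eef_rot: [0.937, 0.35, 0.0, 0.0]
contact_force: [-0.1, -0.3, -1.9]
opening: 0.223
finger_force: 44.9
```

>>> {"api": "play_rows", "payload": {"translation": [[0, 0, 0.001], [0, 0, 0.001], [0, 0, 0]], "delta_rot": [[0, 0, 0], [0, 0, 0], [0, 0, 0]], "grip": [-1, -1, -1]}}

```text
clock: 10.25
tool_pos: [0.6535, -0.216, 0.2438]
eef_rot: [0.937, 0.35, 0.0, 0.0]
contact_force: [-2.1, 1.0, 5.5]
opening: 0.219
finger_force: 44.9
```

>>> {"api": "play_rows", "payload": {"translation": [[0, 0, 0.001], [0, 0, 0.001], [0, 0, 0]], "delta_rot": [[0, 0, 0], [0, 0, 0], [0, 0, 0]], "grip": [-1, -1, -1]}}

```text
clock: 10.62
tool_pos: [0.6537, -0.2159, 0.2426]
eef_rot: [0.937, 0.35, 0.001, 0.0]
contact_force: [-2.7, 0.4, 9.5]
opening: 0.22
finger_force: 44.9
```

>>> {"api": "play_rows", "payload": {"translation": [[0, 0, 0.001], [0, 0, 0.001], [0, 0, 0]], "delta_rot": [[0, 0, 0], [0, 0, 0], [0, 0, 0]], "grip": [-1, -1, -1]}}

```text
clock: 11.0
tool_pos: [0.6537, -0.2159, 0.2408]
eef_rot: [0.937, 0.35, 0.001, 0.0]
contact_force: [-4.0, 0.3, 10.5]
opening: 0.217
finger_force: 44.9
```

>>> {"api": "play_rows", "payload": {"translation": [[0, 0, 0.001], [0, 0, 0.001], [0, 0, 0]], "delta_rot": [[0, 0, 0], [0, 0, 0], [0, 0, 0]], "grip": [-1, -1, -1]}}

```text
clock: 11.38
tool_pos: [0.6537, -0.2159, 0.2396]
eef_rot: [0.937, 0.35, 0.001, 0.001]
contact_force: [-3.4, 1.0, 14.2]
opening: 0.223
finger_force: 44.9
```

>>> {"api": "play_rows", "payload": {"translation": [[0, 0, -0.01], [0, 0, -0.01], [-0.0337, -0.0277, 0], [-0.0337, -0.0277, 0], [-0.0337, -0.0278, 0], [0, 0, 0], [0, 0, 0.007], [0, 0, 0.003], [0, 0, 0.001], [0, 0, 0.001], [0, 0, 0.001], [0, 0, 0.001], [0, 0, 0.001], [0, 0, 0.001], [0, 0, 0]], "delta_rot": [[0, 0, 0], [0, 0, 0], [0, 0, 0], [0, 0, 0], [0, 0, 0], [0, 0, 0], [0, 0, 0], [0, 0, 0], [0, 0, 0], [0, 0, 0], [0, 0, 0], [0, 0, 0], [0, 0, 0], [0, 0, 0], [0, 0, 0]], "grip": [-1, -1, -1, -1, -1, -1, -1, -1, -1, -1, -1, -1, -1, -1, -1]}}

```text
clock: 13.25
tool_pos: [0.5236, -0.2192, 0.2419]
eef_rot: [0.937, 0.35, 0.001, 0.001]
contact_force: [-1.8, 0.8, 8.4]
opening: 0.221
finger_force: 44.9
```

>>> {"api": "play_rows", "payload": {"translation": [[0, 0, 0.001], [0, 0, 0.001], [0, 0, 0.001], [0, 0, 0]], "delta_rot": [[0, 0, 0], [0, 0, 0], [0, 0, 0], [0, 0, 0]], "grip": [-1, -1, -1, -1]}}

```text
clock: 13.75
tool_pos: [0.5235, -0.2192, 0.2392]
eef_rot: [0.937, 0.35, 0.001, 0.001]
contact_force: [-1.2, 1.6, 10.7]
opening: 0.224
finger_force: 44.9
```

>>> {"api": "play_rows", "payload": {"translation": [[0, 0, 0.001], [0, 0, 0.001], [0, 0, 0]], "delta_rot": [[0, 0, 0], [0, 0, 0], [0, 0, 0]], "grip": [-1, -1, -1]}}

```text
clock: 14.12
tool_pos: [0.5236, -0.2192, 0.2379]
eef_rot: [0.937, 0.35, 0.001, 0.001]
contact_force: [-2.3, 0.2, 15.7]
opening: 0.223
finger_force: 44.9
```

>>> {"api": "play_rows", "payload": {"translation": [[0, 0, -0.01], [0, 0, -0.01], [0.0337, 0.0277, 0], [0.0337, 0.0277, 0], [0.0337, 0.0278, 0], [0, 0, 0], [0, 0, 0.007], [0, 0, 0.003], [0, 0, 0.001], [0, 0, 0.001], [0, 0, 0.001], [0, 0, 0.001], [0, 0, 0.001], [0, 0, 0.001], [0, 0, 0.001], [0, 0, 0.001], [0, 0, 0.001], [0, 0, 0.001], [0, 0, 0.001], [0, 0, 0]], "delta_rot": [[0, 0, 0], [0, 0, 0], [0, 0, 0], [0, 0, 0], [0, 0, 0], [0, 0, 0], [0, 0, 0], [0, 0, 0], [0, 0, 0], [0, 0, 0], [0, 0, 0], [0, 0, 0], [0, 0, 0], [0, 0, 0], [0, 0, 0], [0, 0, 0], [0, 0, 0], [0, 0, 0], [0, 0, 0], [0, 0, 0]], "grip": [-1, -1, -1, -1, -1, -1, -1, -1, -1, -1, -1, -1, -1, -1, -1, -1, -1, -1, -1, -1]}}

```text
clock: 16.62
tool_pos: [0.653, -0.2162, 0.2368]
eef_rot: [0.937, 0.35, -0.0, 0.0]
contact_force: [-4.0, -0.0, 11.4]
opening: 0.223
finger_force: 44.9
```

>>> {"api": "play_rows", "payload": {"translation": [[0, 0, 0.001], [0, 0, 0.001], [0, 0, 0]], "delta_rot": [[0, 0, 0], [0, 0, 0], [0, 0, 0]], "grip": [-1, -1, -1]}}

```text
clock: 17.0
tool_pos: [0.6531, -0.2162, 0.2358]
eef_rot: [0.937, 0.35, -0.0, 0.001]
contact_force: [-5.5, 1.4, 15.9]
opening: 0.226
finger_force: 44.9
```

>>> {"api": "play_rows", "payload": {"translation": [[0, 0, -0.01], [0, 0, -0.01], [-0.0337, -0.0277, 0], [-0.0337, -0.0277, 0], [-0.0337, -0.0278, 0], [0, 0, 0], [0, 0, 0.007], [0, 0, 0.003], [0, 0, 0.001], [0, 0, 0.001], [0, 0, 0.001], [0, 0, 0.001], [0, 0, 0.001], [0, 0, 0.001], [0, 0, 0.001], [0, 0, 0.001], [0, 0, 0.001], [0, 0, 0.001], [0, 0, 0.001], [0, 0, 0]], "delta_rot": [[0, 0, 0], [0, 0, 0], [0, 0, 0], [0, 0, 0], [0, 0, 0], [0, 0, 0], [0, 0, 0], [0, 0, 0], [0, 0, 0], [0, 0, 0], [0, 0, 0], [0, 0, 0], [0, 0, 0], [0, 0, 0], [0, 0, 0], [0, 0, 0], [0, 0, 0], [0, 0, 0], [0, 0, 0], [0, 0, 0]], "grip": [-1, -1, -1, -1, -1, -1, -1, -1, -1, -1, -1, -1, -1, -1, -1, -1, -1, -1, -1, -1]}}

```text
clock: 19.5
tool_pos: [0.5237, -0.2191, 0.234]
eef_rot: [0.937, 0.35, 0.001, 0.001]
contact_force: [-3.4, 2.5, 16.2]
opening: 0.221
finger_force: 44.9
```

>>> {"api": "play_rows", "payload": {"translation": [[0, 0, -0.01], [0, 0, -0.01], [0.0337, 0.0277, 0], [0.0337, 0.0277, 0], [0.0337, 0.0278, 0], [0, 0, 0], [0, 0, 0.007], [0, 0, 0.004], [0, 0, 0.001], [0, 0, 0.001], [0, 0, 0.001], [0, 0, 0.001], [0, 0, 0.001], [0, 0, 0.001], [0, 0, 0.001], [0, 0, 0.001], [0, 0, 0.001], [0, 0, 0.001], [0, 0, 0.001], [0, 0, 0]], "delta_rot": [[0, 0, 0], [0, 0, 0], [0, 0, 0], [0, 0, 0], [0, 0, 0], [0, 0, 0], [0, 0, 0], [0, 0, 0], [0, 0, 0], [0, 0, 0], [0, 0, 0], [0, 0, 0], [0, 0, 0], [0, 0, 0], [0, 0, 0], [0, 0, 0], [0, 0, 0], [0, 0, 0], [0, 0, 0], [0, 0, 0]], "grip": [-1, -1, -1, -1, -1, -1, -1, -1, -1, -1, -1, -1, -1, -1, -1, -1, -1, -1, -1, -1]}}

```text
clock: 22.0
tool_pos: [0.6523, -0.2163, 0.2322]
eef_rot: [0.937, 0.35, -0.001, 0.0]
contact_force: [-6.1, -0.1, 13.4]
opening: 0.223
finger_force: 44.9
```

>>> {"api": "play_rows", "payload": {"translation": [[0, 0, -0.01], [0, 0, -0.01], [-0.0337, -0.0277, 0], [-0.0337, -0.0277, 0], [-0.0337, -0.0278, 0], [0, 0, 0], [0, 0, 0.007], [0, 0, 0.004], [0, 0, 0.001], [0, 0, 0.001], [0, 0, 0.001], [0, 0, 0.001], [0, 0, 0.001], [0, 0, 0.001], [0, 0, 0.001], [0, 0, 0.001], [0, 0, 0.001], [0, 0, 0.001], [0, 0, 0.001], [0, 0, 0]], "delta_rot": [[0, 0, 0], [0, 0, 0], [0, 0, 0], [0, 0, 0], [0, 0, 0], [0, 0, 0], [0, 0, 0], [0, 0, 0], [0, 0, 0], [0, 0, 0], [0, 0, 0], [0, 0, 0], [0, 0, 0], [0, 0, 0], [0, 0, 0], [0, 0, 0], [0, 0, 0], [0, 0, 0], [0, 0, 0], [0, 0, 0]], "grip": [-1, -1, -1, -1, -1, -1, -1, -1, -1, -1, -1, -1, -1, -1, -1, -1, -1, -1, -1, -1]}}

```text
clock: 24.5
tool_pos: [0.5238, -0.2191, 0.2309]
eef_rot: [0.937, 0.35, 0.001, 0.001]
contact_force: [-5.3, 1.8, 25.2]
opening: 0.227
finger_force: 44.9
```

>>> {"api": "play_rows", "payload": {"translation": [[0, 0, -0.01], [0, 0, -0.01], [0.0337, 0.0277, 0], [0.0337, 0.0277, 0], [0.0337, 0.0278, 0], [0, 0, 0], [0, 0, 0.007], [0, 0, 0.003], [0, 0, 0.001], [0, 0, 0.001], [0, 0, 0.001], [0, 0, 0.001], [0, 0, 0.001], [0, 0, 0.001], [0, 0, 0]], "delta_rot": [[0, 0, 0], [0, 0, 0], [0, 0, 0], [0, 0, 0], [0, 0, 0], [0, 0, 0], [0, 0, 0], [0, 0, 0], [0, 0, 0], [0, 0, 0], [0, 0, 0], [0, 0, 0], [0, 0, 0], [0, 0, 0], [0, 0, 0]], "grip": [-1, -1, -1, -1, -1, -1, -1, -1, -1, -1, -1, -1, -1, -1, -1]}}

```text
clock: 26.38
tool_pos: [0.653, -0.2162, 0.2335]
eef_rot: [0.937, 0.35, -0.0, 0.0]
contact_force: [-4.3, 0.7, 7.8]
opening: 0.227
finger_force: 44.9
```

>>> {"api": "play_rows", "payload": {"translation": [[0, 0, -0.01], [0, 0, -0.03], [0.03, -0.04, -0.03], [0.03, -0.04, -0.03], [0, 0, 0], [0, 0, 0]], "delta_rot": [[0, 0, 0], [0, 0, 0], [0, 0, 0], [0, 0, 0], [0, 0, 0], [0, 0, 0]], "grip": [-1, -1, -1, -1, -1, -1]}}

```text
clock: 27.12
tool_pos: [0.6462, -0.1167, 0.332]
eef_rot: [0.937, 0.35, 0.0, 0.001]
contact_force: [-0.0, -0.6, -2.1]
opening: 0.225
finger_force: 44.9
```

Run:
```python
from h import *
s=r.get_state();print(s["tool_pos"],s["clock"])
c=r.get_calibration("wrist");w=r.snapshot("wrist");S=r.snapshot("scene");T=r.snapshot("top")
for n,i in zip("wst",(w,S,T)): cv2.imwrite(f"pics/e{n}.png",i)
Y=((22,180,120),(35,255,255))
print(blobs(w,(22,150,60),(35,255,255)),blobs(S,*Y),blobs(T,*Y))
for p in [(.653,-.215,.07),(.522,-.218,.07)]: print(proj("wrist",p,c),proj("scene",p))
x,y=(proj("scene",(.587,-.2166,.07))-[36,27]).astype(int); a=cv2.resize(S[y:y+54,x:x+72],(800,600),interpolation=cv2.INTER_CUBIC)
cv2.imwrite("pics/es_c.png",a)
```

```text
[ 0.64623537 -0.11666027  0.33200164] 27.125
[(array([394.58, 224.96]), np.int32(654))] [(array([277.8 , 165.25]), np.int32(40)), (array([252.52, 188.82]), np.int32(65)), (array([385.88, 297.69]), np.int32(121))] [(array([197.28, 125.85]), np.int32(68))]
[394.44867598 221.52129608] [252.29197918 188.78800947]
[317.34365327 301.75519539] [276.80749775 164.9583519 ]
```

View pics/es_c.png

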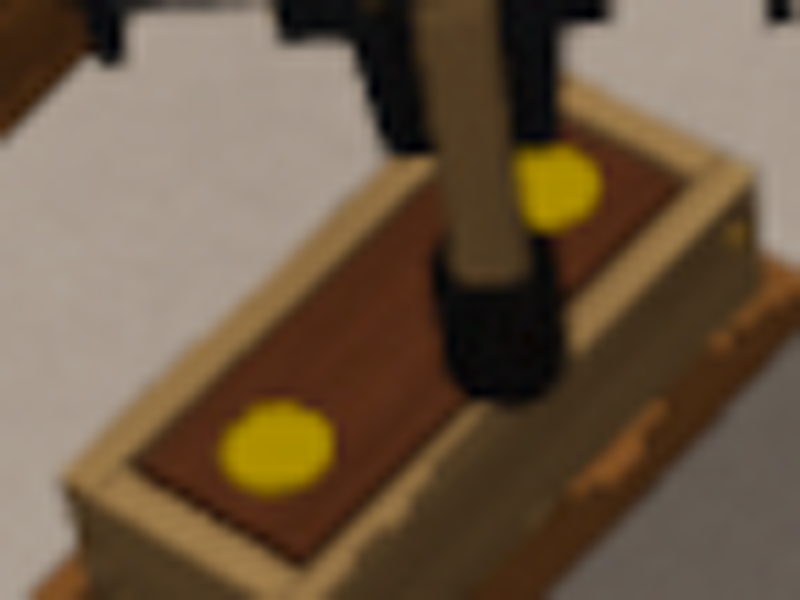

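View pics/ew.png

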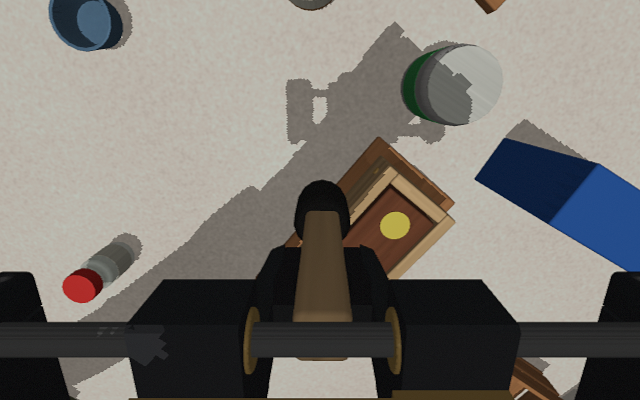

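The block looks flush all round, with pad_a at crop (277,447). To confirm the level I'll probe the other pad lightly.

>>> {"api": "play_rows", "payload": {"translation": [[-0.04, -0.0008, 0], [-0.04, -0.0008, 0], [-0.04, -0.0008, 0.02], [-0.0411, -0.0008, 0.025], [0, 0, 0.02], [0, 0, 0.02], [0, 0, 0.007], [0, 0, 0.002], [0, 0, 0.001], [0, 0, 0.001], [0, 0, 0.001], [0, 0, 0]], "delta_rot": [[0, 0, 0], [0, 0, 0], [0, 0, 0], [0, 0, 0], [0, 0, 0], [0, 0, 0], [0, 0, 0], [0, 0, 0], [0, 0, 0], [0, 0, 0], [0, 0, 0], [0, 0, 0]], "grip": [-1, -1, -1, -1, -1, -1, -1, -1, -1, -1, -1, -1]}}

```text
clock: 28.78
tool_pos: [0.5225, -0.2195, 0.2349]
eef_rot: [0.937, 0.35, 0.0, 0.0]
contact_force: [-0.0, -0.8, -2.4]
opening: 0.227
finger_force: 44.9
```

>>> {"api": "play_rows", "payload": {"translation": [[0, 0, 0.001], [0, 0, 0.0005], [0, 0, 0]], "delta_rot": [[0, 0, 0], [0, 0, 0], [0, 0, 0]], "grip": [-1, -1, -1]}}

```text
clock: 29.15
tool_pos: [0.5225, -0.2195, 0.2332]
eef_rot: [0.937, 0.35, -0.0, -0.0]
contact_force: [1.0, 0.2, -1.8]
opening: 0.221
finger_force: 44.9
```

>>> {"api": "play_rows", "payload": {"translation": [[0, 0, 0.001], [0, 0, 0]], "delta_rot": [[0, 0, 0], [0, 0, 0]], "grip": [-1, -1]}}

```text
clock: 29.4
tool_pos: [0.5226, -0.2195, 0.2323]
eef_rot: [0.937, 0.35, 0.0, 0.0]
contact_force: [0.5, -0.5, -1.4]
opening: 0.223
finger_force: 44.9
```

>>> {"api": "play_rows", "payload": {"translation": [[0, 0, -0.012], [0.0337, 0.0277, 0], [0.0337, 0.0277, 0], [0.0337, 0.0278, 0], [0, 0, 0], [0, 0, 0.006], [0, 0, 0.002], [0, 0, 0.001], [0, 0, 0.001], [0, 0, 0.001], [0, 0, 0.001], [0, 0, 0.001], [0, 0, 0.0005], [0, 0, 0]], "delta_rot": [[0, 0, 0], [0, 0, 0], [0, 0, 0], [0, 0, 0], [0, 0, 0], [0, 0, 0], [0, 0, 0], [0, 0, 0], [0, 0, 0], [0, 0, 0], [0, 0, 0], [0, 0, 0], [0, 0, 0], [0, 0, 0]], "grip": [-1, -1, -1, -1, -1, -1, -1, -1, -1, -1, -1, -1, -1, -1]}}

```text
clock: 31.15
tool_pos: [0.6534, -0.216, 0.2326]
eef_rot: [0.937, 0.35, 0.0, 0.0]
contact_force: [-3.6, 0.8, 8.5]
opening: 0.223
finger_force: 44.9
```

>>> {"api": "play_rows", "payload": {"translation": [[0, 0, -0.02], [0, 0, -0.03], [0.0128, -0.0202, 0], [0.0257, -0.0403, 0], [0.0257, -0.0403, 0], [0.0257, -0.0403, 0], [0.0257, -0.0403, 0], [0.0257, -0.0403, 0], [0.0257, -0.0403, 0], [0.0257, -0.0403, 0], [0.0128, -0.0202, 0], [0, 0, 0], [0, 0, 0], [0, 0, 0]], "delta_rot": [[0, 0, 0], [0, 0, 0], [0, 0, 0], [0, 0, 0], [0, 0, 0], [0, 0, 0], [0, 0, 0], [0, 0, 0], [0, 0, 0], [0, 0, 0], [0, 0, 0], [0, 0, 0], [0, 0, 0], [0, 0, 0]], "grip": [-1, -1, -1, -1, -1, -1, -1, -1, -1, -1, -1, -1, -1, -1]}}

```text
clock: 32.9
tool_pos: [0.5971, 0.1601, 0.2803]
eef_rot: [0.937, 0.349, -0.0, 0.001]
contact_force: [0.6, 0.4, -1.9]
opening: 0.222
finger_force: 44.9
```

Run:
```python
from h import *
s=r.get_state();print(s["tool_pos"],s["clock"])
S=r.snapshot("scene");T=r.snapshot("top")
cv2.imwrite("pics/fs.png",S);cv2.imwrite("pics/ft.png",T)
Y=((22,180,120),(35,255,255));bs,bt=blobs(S,*Y),blobs(T,*Y);print(bs,bt)
for a in [x[0] for x in bs if x[0][0]<320]:
    for b in [x[0] for x in bt if x[0][0]>340]:
        p,e=tri(ray("scene",a),ray("top",b))
        if e<.01: print(p.round(4),round(e,4))
x,y=225,150
cv2.imwrite("pics/fs_c.png",cv2.resize(S[y:y+60,x:x+80],(800,600),interpolation=cv2.INTER_CUBIC))
```

```text
[0.59708721 0.16013325 0.28034834] 32.9
[(array([276.71, 165.3 ]), np.int32(56)), (array([252.57, 189.03]), np.int32(60)), (array([385.83, 297.66]), np.int32(120))] [(array([197.28, 125.85]), np.int32(68)), (array([383.3 , 176.45]), np.int32(86)), (array([385.99, 215.48]), np.int32(92))]
[ 0.5223 -0.2185  0.0682] 0.0001
[ 0.6524 -0.2148  0.0683] 0.0003
```

View pics/fs_c.png

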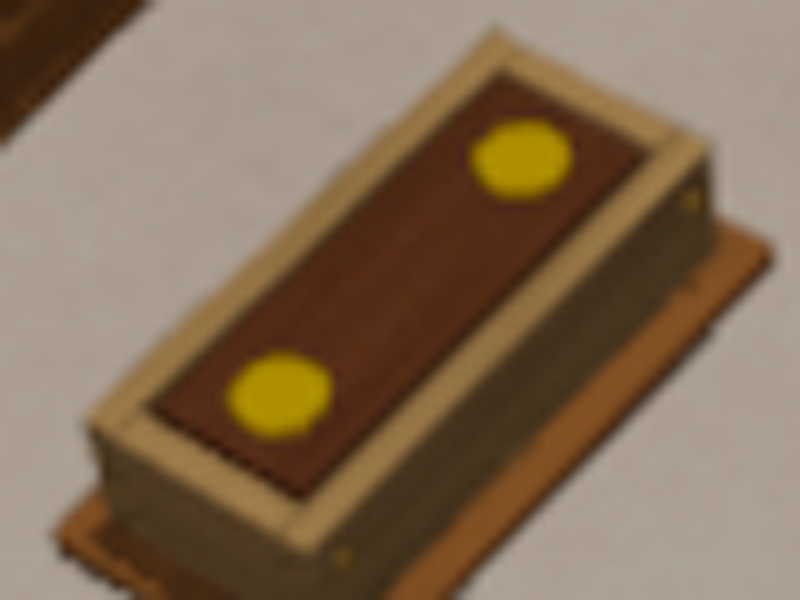

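Both pads now measure 0.068 m high. The block is flush and level. Lowering the mallet into the cup.

>>> {"api": "play_rows", "payload": {"translation": [[0, 0, 0.025], [0, 0, 0.025], [0, 0, 0.02], [0, 0, 0.015], [0, 0, 0.01], [0, 0, 0.01], [0, 0, 0.004], [0, 0, 0.001], [0, 0, 0.001], [0, 0, 0]], "delta_rot": [[0, 0, 0], [0, 0, 0], [0, 0, 0], [0, 0, 0], [0, 0, 0], [0, 0, 0], [0, 0, 0], [0, 0, 0], [0, 0, 0], [0, 0, 0]], "grip": [-1, -1, -1, -1, -1, -1, -1, -1, -1, -1]}}

```text
clock: 34.25
tool_pos: [0.5971, 0.1623, 0.17]
eef_rot: [0.937, 0.35, 0.0, 0.0]
contact_force: [-0.3, 0.3, -1.0]
opening: 0.227
finger_force: 44.9
```

>>> {"api": "play_rows", "payload": {"translation": [[0, 0, 0.001], [0, 0, 0.001], [0, 0, 0]], "delta_rot": [[0, 0, 0], [0, 0, 0], [0, 0, 0]], "grip": [-1, -1, -1]}}

```text
clock: 34.62
tool_pos: [0.597, 0.1622, 0.1677]
eef_rot: [0.937, 0.35, 0.0, 0.0]
contact_force: [-1.0, -0.3, -1.6]
opening: 0.225
finger_force: 44.9
```

>>> {"api": "play_rows", "payload": {"translation": [[0, 0, 0.001], [0, 0, 0.0005], [0, 0, 0]], "delta_rot": [[0, 0, 0], [0, 0, 0], [0, 0, 0]], "grip": [-1, -1, -1]}}

```text
clock: 35.0
tool_pos: [0.597, 0.1623, 0.1676]
eef_rot: [0.937, 0.35, 0.0, 0.0]
contact_force: [-1.5, -0.7, 8.8]
opening: 0.225
finger_force: 44.9
```

>>> {"api": "play_rows", "payload": {"translation": [[0, 0, -0.001], [0, 0, 0], [0, 0, 0], [0, 0, 0], [0, 0, 0], [0, 0, 0], [0, 0, 0], [0, 0, 0], [0, 0, -0.02], [0, 0, -0.03], [0, 0, -0.03], [0, 0, -0.03], [0, 0, -0.03], [0, 0, 0], [0, 0, 0]], "delta_rot": [[0, 0, 0], [0, 0, 0], [0, 0, 0], [0, 0, 0], [0, 0, 0], [0, 0, 0], [0, 0, 0], [0, 0, 0], [0, 0, 0], [0, 0, 0], [0, 0, 0], [0, 0, 0], [0, 0, 0], [0, 0, 0], [0, 0, 0]], "grip": [-1, 0, 0.2, 0.2, 0.2, 0.2, 0.2, 0.2, 0.2, 0.2, 0.2, 0.2, 0.2, 0.2, 0.2]}}

```text
clock: 36.88
tool_pos: [0.5964, 0.162, 0.3064]
eef_rot: [0.937, 0.35, -0.001, 0.0]
contact_force: [-0.0, -0.5, -0.6]
opening: 0.603
finger_force: 0.0
```

Run:
```python
from h import *
s=r.get_state();print(s["tool_pos"],s["opening"],s["clock"])
c=r.get_calibration("wrist");w=r.snapshot("wrist");S=r.snapshot("scene")
cv2.imwrite("pics/gw.png",np.hstack([cv2.resize(w[90:350,200:460],(400,400)),cv2.resize(S[215:265,330:380],(400,400))]))
print(proj("wrist",(.598,.160,.155),c)-[200,90])
print(blobs(S,(22,180,120),(35,255,255)))
```

```text
[0.59643665 0.16196052 0.30635561] 0.6034807521967722 36.875
[125.32084529 112.21122362]
[(array([276.77, 165.35]), np.int32(57)), (array([252.54, 189.1 ]), np.int32(61)), (array([385.83, 297.66]), np.int32(120))]
```

View pics/gw.png

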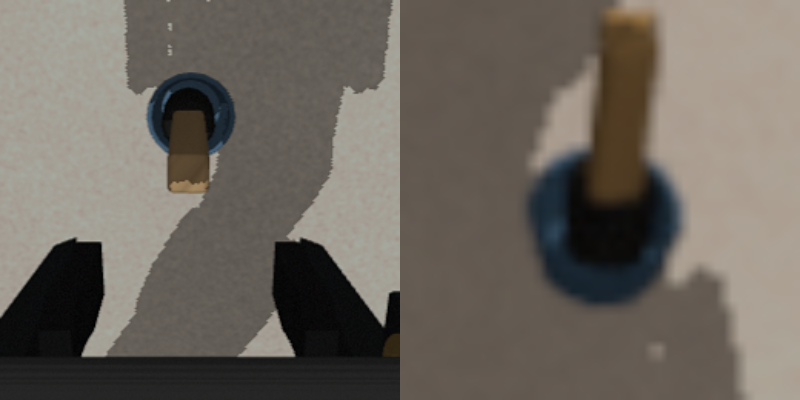

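The mallet stands upright and central in its cup (left panel: handle top at (189,173), cup at (190,115)), and the gripper is clear of it. Handing in.

```bash
python3 -c "
from plant import r
print(r.finish_job())"
```

```text
the job is handed in; nothing more can be done
None
```

I handed the job in at about 37 s: the block measured flush and level after alternating light taps (about 27 N at most in the readings), and the mallet stands upright, released, in its cup; no verdict came back.

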